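Click the battery pack into the charger

ROBOT

A 7-joint arm with a two-finger parallel gripper is mounted at the origin on the work surface. World frame = base frame: x ahead of the robot, y to its left, z up, the work surface at z = 0. Lengths are in mm, angles in degrees, forces in N, time in s.
With the tool pointing down it reaches from about 425 to 950 mm from the base axis. Payload 16.7 kg.
Tool frame: the origin (TCP) lies between the finger pads; the fingertips stand 11 mm ahead of it and the grasp point (between the pads) lies 8 mm behind it (nose_length is the distance from the TCP to the fingertips, in mm); z points along the fingers, y is the line along which they close (so a half turn about z gives the same grasp; the last joint's range is limited). The gripper opens to 94 mm and grips with 3 to 60 N. Pads are 16 mm wide; open, the fingers measure 119 mm over their backs; the gripper's body (75 mm by 177 mm) begins 78 mm behind the grasp point.
Start: joints at [66.893, 24.414, 4.234, 92.017, -1.954, 63.644, -3.845], TCP at [169.452, -653.346, 216.467] pointing down, gripper open.
Joint ranges: [-163.25, 163.25], [-28.42, 122.38], [-70.27, 78.77], [12.13, 141.07], [-58.53, 238.53], [9.26, 117.41], [-156.51, 156.51]. Speed limits (degrees/s): [108.29, 108.29, 136.94, 136.94, 172.46, 172.46, 172.46].

INTERFACE

Orientations are given as a 3x3 rotation matrix whose columns are the frame's x, y, z axes.
In Python, from bench import goto, move_straight, move_joints, let_go, grab, hold, ik, read_state, get_image, Unreachable, finish_job, nose_length gives the robot as it stands. The module is installed in compiled form; this text tells all that it offers. Calls block until the motion is done:
- goto(position, orientation): joint-space move of the TCP to a pose.
- move_straight(position, vel=150, ori=None, max_force=None): straight line of the TCP; ori=None keeps the orientation; vel is the mean speed in mm/s. With max_force (N) it stops when the force on the tool has changed by that much, and returns True; else False.
- move_joints(angles): joint-space move.
- let_go() and grab(grasp_force=None): open the fingers fully, or close them until they stop; grasp_force is the grip in N (None keeps the last).
- hold(seconds).
- ik(position, orientation): joint angles nearest the present ones, or None.
- read_state(): the state.
- get_image(name): name is "scene" or "top" or "wrist"; returns a dict with "pixels" (384x512x3 uint8, blue, green, red), "z_map" (384x512 float32, mm along the optical axis (not along the pixel's ray), 0 where there is no reading), "fx", "fy", "cx", "cy" (pixels), "k1" (the pictures are not rectified: a ray, as slopes to the right and down, at radius r is drawn at 1 + k1 r^2 times it, then the intrinsics apply), "world_to_cam" (4x4, takes a point from world to camera coordinates); the wrist camera has in their place "hand_eye" (4x4, takes a point from camera to tool coordinates, whose origin is the TCP and whose axes are the flange's). Camera axes: x right, y down, z forward; pixel columns grow to the right and rows downward; lengths in mm; the calibration is good to about 2 mm. A picture is of the moment at which its call begins: read the wrist's pose just before it.
A pose or a line that the arm cannot do raises Unreachable and nothing moves.
- finish_job(): hands the job in; it is judged then, once.
The state is a dict: "time": time; "joints": joint angles; "dq": joint speeds; "joint_torque": joint torques, N m; "position": TCP position; "eef_rot": TCP orientation; "ft_force": force on the tool from outside, world axes, zero at the start; "moment": the same for the moment, N m; "gripper_width": opening from 0.0 (shut) to 1.0 (fully open); "gripper_force": force on a finger pad.
Only numpy, scipy, OpenCV 4.12 (cv2) and the standard library are available. Lean on these libraries where they do the work, as an engineer would, in place of code of your own. Each camera call takes 0.05 s, during which the arm holds its last target. There are 200 camera calls.

TASK

Put the oblong battery pack on charge: set its stem into the charger's bay and push it straight down past the sprung ball until it clicks home, upright on the bay's floor, then release it. Leave the round pack standing where it is.

Things in the scene. Friction and masses are not known exactly. Their poses are not given: they have to be found in the camera images.
- pack_center (a point): Centre of the loose oblong battery pack, grey and black plastic, 0.22 kg, upright, 120 mm tall. Head (from 20 mm below this point to 60 above): 44 mm along its x, 60 along its y. Stem (lowest 40 mm): 36 by 52 mm, foot chamfered 5 mm, a groove across both y ends, 7 to 25 mm above the foot, takes the ball. z up; fits either way round (half turn). Grip the head's upper half across its 44 mm.
- bay_seat (a point): Centre of the bay's floor in the fixed grey charger box (112 x 152 x 50 mm), 14 mm above the table; z up. The well is 42 mm (x) by 55 mm (y); from 24 mm above this point it flares at 45 degrees, 12 mm each side, to the rim 36 mm up. With the pack home its foot is on this floor, its centre 60 mm straight above, its x along this x or opposite, its shoulder 4 mm above the rim.
- ball (a joint): Steel ball, 20 mm across, in the well's +y wall, centre 16 mm above its floor. 0 = out, 7 mm proud of the wall; grows to 0.009 m as it is pushed back. Spring 7 N at 0, 0.9 N more per mm. The pack's foot meets it about 21 mm above the floor and would tip over if let go there: keep hold and push on with about 10 to 15 N; then the ball springs into the groove and reads near 0.
- round_pack_center (a point): Centre of the other battery, a loose round pack 56 mm across and 100 mm tall, standing on the table; it does not belong in this charger.
Mind the look-alikes: they are no part of the job. What is shaped like the part that bears pack_center but purple or red is not meant.

How it is judged:
By the outcome, as a careful person would: the job done as asked, in the order asked, and still so for the second after the job is handed in, with the robot touching nothing.
It also fails if it takes over 38 s, if anything falls off the work surface, if the arm or the gripper's body presses on something with over 40 N, if the wrist force passes 120 N, or if a joint passes its speed limit or range.

## Working session

There is one attempt and no reset: what is moved stays moved. The work goes in short steps, each a Python script; the robot and the scene stay as the last script left them, time stands still between calls to the robot, and variables do not carry over. Pictures are saved under pics/ and viewed, at most 10 in all, crops included, and the job is handed in when it is done.

```bash
mkdir -p pics; cat > h.py <<'E'
import numpy as np, cv2
from bench import *
def cloud(im, T=None):
    """world xyz per pixel (384x512x3), NaN without reading; T: cam->world"""
    h,w=im["z_map"].shape
    u,v=np.meshgrid(np.arange(w),np.arange(h))
    K=np.array([[im["fx"],0,im["cx"]],[0,im["fy"],im["cy"]],[0,0,1.]])
    p=cv2.undistortPoints(np.stack([u,v],-1).reshape(-1,1,2).astype(float),K,np.array([im["k1"],0,0,0.])).reshape(h,w,2)
    z=np.where(im["z_map"]>0,im["z_map"],np.nan).astype(float)
    P=np.dstack([p*z[...,None],z])
    if T is None: T=np.linalg.inv(im["world_to_cam"])
    return P@T[:3,:3].T+T[:3,3]
def wrist():
    s=read_state(); im=get_image("wrist")
    T=np.eye(4); T[:3,:3]=s["eef_rot"]; T[:3,3]=s["position"]
    return im, cloud(im,T@np.array(im["hand_eye"]))
E
python3 - <<'E'
from h import *
import pickle
d={}
for n in("scene","top"):
    d[n]=get_image(n); cv2.imwrite(f"pics/{n}0.png",d[n]["pixels"])
pickle.dump(d,open("d.pkl","wb"))
s=read_state(); print(s["time"],s["position"],s["eef_rot"],nose_length)
E
```

```text
0.1 [ 169.38640524 -653.03202504  215.86603548] [[ 9.67967644e-01  2.51074749e-01 -3.33241294e-04]
 [ 2.51074962e-01 -9.67967095e-01  1.03296655e-03]
 [-6.32147908e-05 -1.08354674e-03 -9.99999411e-01]] 11.0
```

View pics/scene0.png

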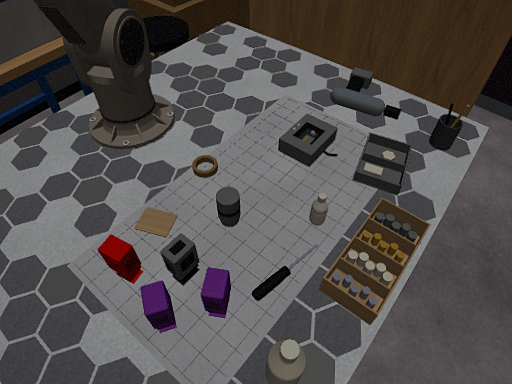

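View pics/top0.png

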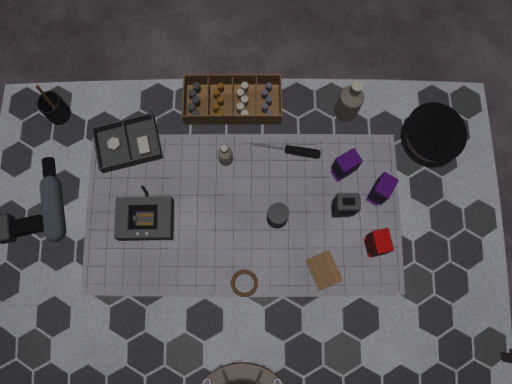

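The grey/black oblong pack is at about (180,258) in the scene view and (348,203) in the top view. Its look-alikes are purple at top (347,163) and (383,188) and red at (380,242), so they are excluded by colour. The round pack is at top (278,214) and the charger at (145,218). I'll confirm with an enlarged crop and get positions.

```bash
python3 - <<'E'
from h import *
import pickle
d=pickle.load(open("d.pkl","rb"))
t=d["top"]; P=cloud(t)
a=cv2.resize(t["pixels"][170:240,310:410],None,fx=4,fy=4,interpolation=cv2.INTER_CUBIC)
b=cv2.resize(t["pixels"][180:250,100:190],None,fx=4,fy=4,interpolation=cv2.INTER_CUBIC)
cv2.imwrite("pics/crop1.png",np.clip(np.hstack([a,b]).astype(float)*1.8,0,255).astype(np.uint8))
def blob(u,v,r,lo,hi):
    q=P[v-r:v+r,u-r:u+r].reshape(-1,3); q=q[(q[:,2]>lo)&(q[:,2]<hi)]
    print(u,v,len(q),np.round(np.median(q,0)),cv2.minAreaRect(q[:,:2].astype(np.float32)))
blob(348,203,20,105,135); blob(145,218,40,40,60); blob(278,214,20,90,110)
print(P[218,145],P[237,150])
E
```

```text
348 203 429 [ 540. -269.  119.] ((542.016845703125, -269.8978576660156), (43.72284698486328, 62.48031234741211), 0.06236985698342323)
145 218 1942 [517. 267.  49.] ((518.3074951171875, 265.9276123046875), (112.1403579711914, 152.08937072753906), 1.3880219459533691)
278 214 373 [518. -93.  98.] ((518.46728515625, -94.52700805664062), (54.035709381103516, 52.79277420043945), 89.6959228515625)
[521.21536316 266.28930154  14.16040339] [463.6907347  242.4740743   48.72103458]
```

View pics/crop1.png

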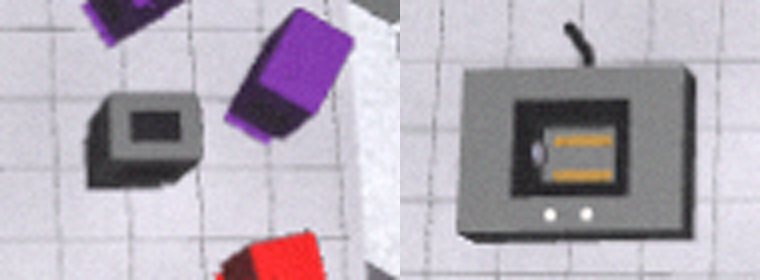

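The crop shows the grey/black pack at left, next to the purple ones. At right is the charger, with the well centred and the ball on its left side (world +y). I'll check finger clearance to the purple packs and the IK options, then move above the pack for a closer look.

```bash
cat >> h.py <<'E'
def Rz(deg,s=1):
    """tool down, closing axis along world x turned by deg about z; s=-1 the half turn"""
    c,n=np.cos(np.radians(deg)),np.sin(np.radians(deg))
    y=s*np.array([c,n,0]); z=np.array([0,0,-1.]); return np.column_stack([np.cross(y,z),y,z])
E
python3 - <<'E'
from h import *
import pickle
d=pickle.load(open("d.pkl","rb")); P=cloud(d["top"])
for u,v in((347,163),(383,188),(380,242)):
    q=P[v-20:v+20,u-20:u+20].reshape(-1,3); q=q[(q[:,2]>80)&(q[:,2]<140)]
    q=q[np.linalg.norm(q[:,:2]-[542,-270],axis=1)>45]
    print(u,v,q[:,:2].min(0),q[:,:2].max(0),cv2.minAreaRect(q[:,:2].astype(np.float32)))
for s in(1,-1):
    for p in([542,-270,250],[542,-270,90],[518,266,250],[518,266,100]):
        j=ik(p,Rz(0,s)); print(s,p,None if j is None else np.round(j))
E
```

```text
347 163 [ 621.2360722  -311.97711372] [ 687.45100585 -241.01407376] ((653.3412475585938, -276.5093994140625), (45.1610221862793, 62.44731903076172), 31.844802856445312)
383 188 [ 550.65631674 -404.11220726] [ 621.83811167 -339.48718089] ((586.5234375, -370.2829284667969), (46.20322799682617, 62.513824462890625), 57.26729202270508)
380 242 [ 410.25990611 -379.38885296] [ 475.53036419 -327.26854451] ((443.27008056640625, -353.2320556640625), (61.74076461791992, 48.155426025390625), 11.217897415161133)
1 [542, -270, 250] [ 38.  18. -22.  98.   7.  66.  14.]
1 [542, -270, 90] [ 39.  28. -23. 106.  14.  49.   8.]
1 [518, 266, 250] [ 13.  24. -61.  99.  23.  70. -53.]
1 [518, 266, 100] [  9.  35. -57. 107.  35.  57. -63.]
-1 [542, -270, 250] [ -28.   31.   70.  102.  -31.   70. -130.]
-1 [542, -270, 90] [  11.   26.   12.  108.   -7.   46. -153.]
-1 [518, 266, 250] [ 12.  24. -59.  99.  22.  69. 128.]
-1 [518, 266, 100] [ 11.  36. -59. 107.  36.  58. 116.]
```

```bash
python3 - <<'E'
from h import *
goto([538,-270,300],Rz(0))
hold(.2)
im,P=wrist(); cv2.imwrite("pics/w1.png",im["pixels"])
q=P[(P[...,2]>105)&(P[...,2]<135)&(np.linalg.norm(P[...,:2]-[542,-270],axis=2)<45)]
print(len(q),np.median(q,0),cv2.minAreaRect(q[:,:2].astype(np.float32)),q[:,:2].min(0),q[:,:2].max(0))
s=read_state(); print(s["time"],s["position"],s["ft_force"])
E
```

```text
2197 [ 543.2121845  -269.40298126  118.96257057] ((543.1954956054688, -270.8944396972656), (60.058937072753906, 43.450199127197266), 89.37273406982422) [ 521.16602282 -300.81868546] [ 565.06105948 -240.99504252]
2.2917 [ 537.77361305 -270.50244695  299.87556543] [-0.78682953 -0.06391954  0.20347555]
```

View pics/w1.png

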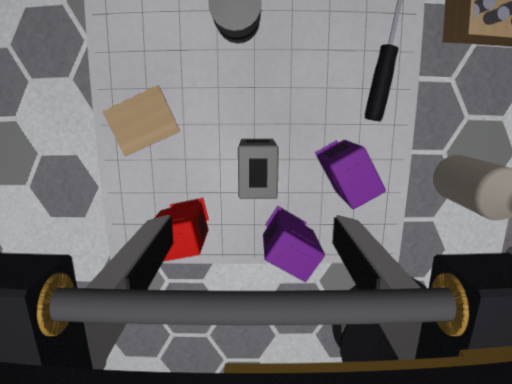

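The wrist view shows the pack top at (258,168), clear of the purple packs on either side, at (543,-271) with yaw about -0.6°. Next I grasp and lift it.

```bash
python3 - <<'E'
from h import *
R=Rz(-.6)
move_straight([543,-270.7,150],vel=150,ori=R)
print(move_straight([543,-270.7,90],vel=80,max_force=12))
grab(50)
s=read_state(); print(s["time"],s["position"],s["gripper_width"],s["gripper_force"])
move_straight([543,-270.7,230],vel=140)
hold(.2)
s=read_state(); print(s["time"],s["position"],s["gripper_width"],s["gripper_force"],s["ft_force"])
E
```

```text
False
5.1667 [ 543.00575438 -270.70580499   89.9971454 ] 0.46566923183396686 49.94873285293579
6.5167 [ 542.76698271 -270.57368431  229.30365393] 0.46464210973114417 49.94774043560028 [ 0.19583553  0.93940768 -1.82008195]
```

```bash
python3 - <<'E'
from h import *
import pickle
goto([518,165,230],Rz(1.4))
hold(.2)
im,P=wrist(); cv2.imwrite("pics/w2.png",im["pixels"]); pickle.dump((im,P),open("w2.pkl","wb"))
near=np.linalg.norm(P[...,:2]-[518,266],axis=2)<110
q=P[(P[...,2]>44)&(P[...,2]<56)&near]
print(len(q),np.median(q,0),cv2.minAreaRect(q[:,:2].astype(np.float32)))
f=P[(P[...,2]>9)&(P[...,2]<19)&(np.abs(P[...,0]-518)<28)&(np.abs(P[...,1]-266)<34)]
print(len(f),np.median(f,0),cv2.minAreaRect(f[:,:2].astype(np.float32)))
s=read_state(); print(s["time"],s["position"],s["gripper_width"])
E
```

```text
12551 [517.05006708 269.91009992  49.06533629] ((517.415771484375, 264.00518798828125), (113.01121520996094, 147.83633422851562), 1.271878957748413)
1893 [517.51443951 265.66152245  13.34471365] ((517.3389892578125, 265.9156494140625), (42.52391052246094, 54.89753723144531), 1.3831160068511963)
8.375 [518.26511592 164.36457216 229.94768207] 0.46387906688804276
```

View pics/w2.png

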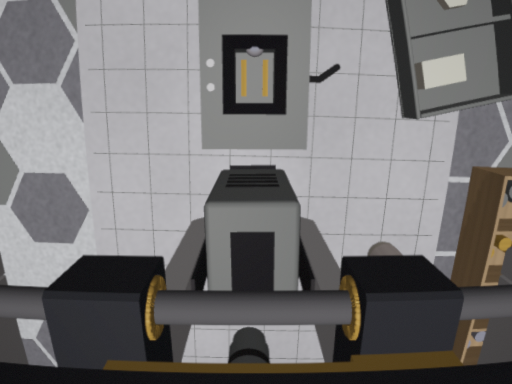

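The wrist view shows the charger ahead with the well at (255,75), the ball at the top wall (255,52), and the held pack upright. The floor fit of 42.5×54.9 mm matches the stated well size. Now I insert it.

```bash
python3 - <<'E'
from h import *
R=Rz(1.38); x,y=517.2,266.1
def st(m): 
    s=read_state(); print(m,round(s["time"],2),np.round(s["position"],2),np.round(s["ft_force"],1),np.round(s["moment"],2),round(s["gripper_width"],4))
grab(60)
move_straight([x,y,190],vel=120,ori=R); hold(.2); st("above")
print(move_straight([x,y,130],vel=70,max_force=10)); st("in")
for z in (124,118,112,106,103.5):
    c=move_straight([x,y,z],vel=30,max_force=30); st(f"{z} {c}")
    if c: break
E
```

```text
above 9.85 [517.48 265.49 190.27] [-0.2  0.6 -2.4] [-0.05 -0.06 -0.04] 0.4622
False
in 10.86 [517.43 266.28 130.39] [ 0.1  0.1 -1.3] [-0.   -0.06 -0.04] 0.4652
124 False 11.21 [517.46 265.81 123.98] [ 1.9 -1.3 -0.4] [-0.46 -0.47 -0.06] 0.4631
118 False 11.56 [517.57 265.01 117.83] [ 2.4 -4.4 -0.5] [-1.55 -0.79  0.01] 0.4673
112 False 11.91 [516.98 265.12 111.3 ] [  2.5  -5.1 -11.8] [-1.56 -1.    0.02] 0.4641
106 False 12.26 [516.63 266.16 105.63] [  0.9  -1.1 -12.9] [-0.52 -0.21  0.03] 0.4631
103.5 False 12.51 [517.41 266.78 103.97] [-0.5 -0.7 -2.1] [-0.11 -0.04  0.01] 0.4708
```

Force pulled the pack downward through the last stretch, which fits the ball snapping into the groove. I'll press lightly to confirm floor contact, then inspect.

```bash
python3 - <<'E'
from h import *
def st(m): 
    s=read_state(); print(m,round(s["time"],2),np.round(s["position"],2),np.round(s["ft_force"],1),np.round(s["moment"],2),round(s["gripper_width"],4))
hold(.2); st("rest")
print(move_straight([517.2,266.1,100],vel=15,max_force=14)); st("press")
import pickle
t=get_image("top"); P=cloud(t)
q=P[(np.abs(P[...,0]-517)<40)&(np.abs(P[...,1]-266)<45)]; print("top pts",len(q))
s=get_image("scene"); cv2.imwrite("pics/s2.png",cv2.resize(s["pixels"][50:200,230:400],None,fx=4,fy=4,interpolation=cv2.INTER_CUBIC)[:600,:680])
E
```

```text
rest 12.71 [517.42 266.73 103.93] [-0.7  0.8  2.3] [ 0.27  0.11 -0.03] 0.4643
True
press 12.92 [517.59 266.91 103.83] [-2.1 -1.7  9.9] [-0.51  0.48  0.09] 0.4656
top pts 1358
```

View pics/s2.png

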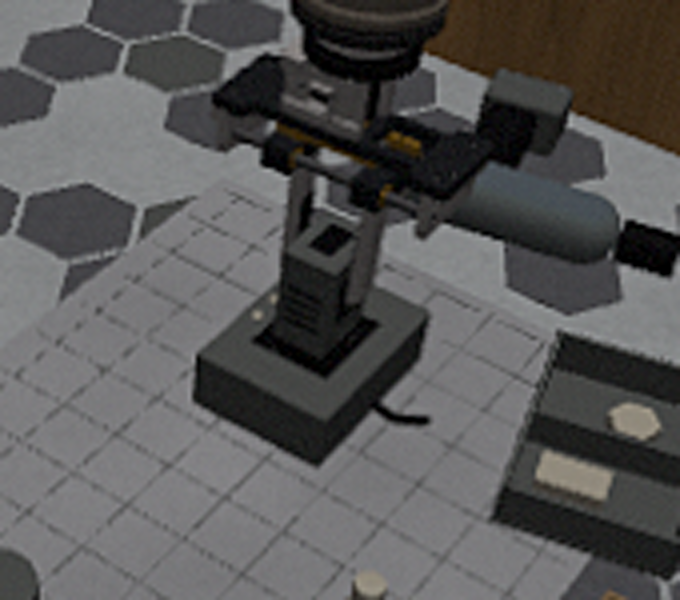

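The crop shows the pack upright in the well, with its shoulder just above the rim at about (320,340). It rests on the floor at TCP z = 103.8, the expected home height. I'll release it, retreat and check.

```bash
python3 - <<'E'
from h import *
s=read_state(); p=s["position"]
move_straight([p[0],p[1],104],vel=20); let_go(); hold(.2)
p=read_state()["position"]
move_straight([p[0],p[1],200],vel=100); move_straight([p[0],p[1]-125,260],vel=150); hold(.3)
im,P=wrist(); cv2.imwrite("pics/w3.png",im["pixels"])
for n,Q in(("wrist",P),("top",cloud(get_image("top")))):
    q=Q[(np.abs(Q[...,0]-517)<40)&(np.abs(Q[...,1]-266)<45)&(Q[...,2]>124)&(Q[...,2]<150)]
    A=np.c_[q[:,:2],np.ones(len(q))]; m=q[:,2]>np.median(q[:,2])-2
    print(n,len(q),np.median(q,0),cv2.minAreaRect(q[:,:2].astype(np.float32)),"slopes",np.linalg.lstsq(A[m],q[m,2],rcond=None)[0][:2])
    r=Q[(np.abs(Q[...,0]-518)<40)&(np.abs(Q[...,1]+94)<40)&(Q[...,2]>90)&(Q[...,2]<110)]
    if len(r): print("round",np.median(r,0))
s=read_state(); print(s["time"],s["position"],s["gripper_width"],s["ft_force"])
E
```

```text
wrist 3777 [516.67992456 266.14043447 133.24883645] ((516.926025390625, 266.4054260253906), (44.77223205566406, 60.498756408691406), 1.8207229375839233) slopes [-0.00257639  0.00230463]
round [518.46194744 -79.93756165  97.20102852]
top 62 [507.48634235 288.35265007 133.34368073] ((513.056396484375, 287.123291015625), (35.558372497558594, 14.597748756408691), 10.393668174743652) slopes [ 0.01299    -0.08450629]
round [517.93118833 -93.1577282   98.40507225]
16.9583 [517.51945479 142.17577421 259.87740376] 1.001320579698597 [-0.01908729  0.39402127  0.09870103]
```

View pics/w3.png

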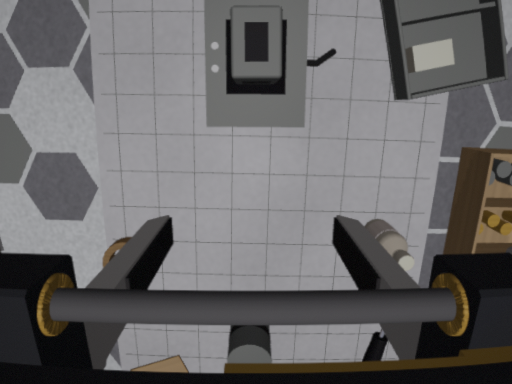

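The pack is upright in the bay at wrist-image (256,45). Its top reads 133 mm (134 expected, same 1 mm bias as before), level to 0.15°, and the round pack has not moved.

```bash
python3 -c "
from bench import *
print(finish_job())"
```

```text
the job is handed in; nothing more can be done
None
```

The oblong pack is seated on the bay floor, clicked past the ball, upright and released; the round pack is where it was, and I handed the job in at about 17 s.

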